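# Line up the sample bottles by height on the stand

## Robot

A 7-joint arm with a two-finger parallel gripper is mounted at the origin on a cart in front of the work surface, level with it; the furniture and walls round the work are solid. World frame = base frame: x ahead of the robot, y to its left, z up, the work surface at z = 0. Lengths are in m, angles in degrees, forces in N, time in s.
With the tool pointing down it reaches from about 0.425 to 0.875 m from the base axis. Payload 4.7 kg.
Tool frame: the origin (TCP) lies at the very end of the fingers, on their centre line; the grasp point (between the pads) lies 19 mm behind it; z points along the fingers, y is the direction in which the jaws open and shut (so a half turn about z gives the same grasp; the last joint's range is limited). The gripper opens to 87 mm and grips with 3 to 60 N. Pads are 19 mm wide; open, the fingers measure 117 mm over their backs; the gripper's body (75 mm by 190 mm) begins 51 mm behind the grasp point.
Start: joints at [76.897, 18.392, -4.016, 83.108, 1.295, 78.541, -3.26], TCP at [0.156, -0.631, 0.223] pointing down, gripper open.
Joint ranges: [-163.93, 163.93], [-17.29, 119.83], [-79.2, 71.16], [3.27, 140.29], [-89.18, 269.18], [5.43, 117.66], [-154.24, 154.24]. Speed limits (degrees/s): [147.25, 147.25, 180, 180, 180, 180, 180].

## Interface

Orientations are given as [roll, pitch, yaw] about the fixed x, y, z axes, in that order (R = Rz(yaw) Ry(pitch) Rx(roll)).
In Python, from cell import monitor, imaging, ticket, spot_in, pinpoint gives the robot as it stands.
- The arm moves only by the tool servo_tool, never from a script. Its argument "targets" is a list of rows, each a list of 5 numbers: the opening in per cent of the stroke, from 0 (shut) to 100 (fully open), then the shift along the tool's x, y, z in m, then the turn about the tool's z in rad. In form: [[grip, dx, dy, dz, turn], ...]. A call has 1 to 5 rows; each row is the pose to reach, as a shift and turn from the pose commanded when the call began, along the tool's axes at that moment; what a row does not reach only later rows make up. A row lasts 1/8 s, in which the tool goes at most 62.5 mm and 10.7 degrees, less where a joint would pass 70% of its speed; a pose out of reach is approached as far as the arm can. A call with a gripper value outside its range is refused whole. The fingers move at their own pace and stop on an object; "grip_force" is the grip in N (left out, the last holds). Time passes only in rows, so rows that repeat a pose let the fingers close. It gives the time, the measured TCP pose, the force and the opening at its end, in the units of the state.
- monitor.get_obs(): the state, without advancing time (a new reading comes with each control period).
- imaging.read_camera(name): name is "scene" or "top"; returns a dict with "frame" (384x512x3 uint8, blue, green, red), "depth" (384x512 float32, m along the optical axis (not along the pixel's ray), 0 where there is no reading), "K" (3x3 intrinsics, pixels), "world_from_camera" (4x4, takes a point from camera to world coordinates). Camera axes: x right, y down, z forward; pixel columns grow to the right and rows downward; lengths in m; the calibration is good to about 2 mm. A picture is of the moment at which its call begins.
- ticket.sign_off(): hands the job in, once; it reports no verdict.
Trained networks look in the newest picture that a camera, given by its name, has taken for a name from the list of things; names that differ only in an ending like _2 or _b are one class to them, and where a whole thing is asked for, a point or a joint stands for the part that bears it (a point fixed in the world has none). Each returns a list of dicts, best first, with "confidence" (0 to 1); they miss things now and then, are a little off and sometimes report something else, mostly with a low value. They report only what shows in the picture. A call takes as long as a camera call. They do not tell look-alikes from the thing itself.
- spot_in(camera, label): "at" ([column, row] in pixels, amid what is visible of it).
- pinpoint(camera, label): "at" ([column, row] in pixels: a listed point, or the origin of a listed thing).
The state is a dict: "time_s": time; "qpos": joint angles; "joint_velocities": joint speeds; "effort": joint torques, N m; "tool_pos": TCP position; "tool_rot": TCP orientation; "force": force on the tool from outside, world axes, zero at the start; "wrist_torque": the same for the moment, N m; "grip_width": finger opening in m.
Only numpy, scipy, OpenCV 4.12 (cv2) and the standard library are available. Lean on these libraries where they do the work, as an engineer would, in place of code of your own. Each camera call takes 0.05 s, during which the arm holds its last target.

## Task

Put the four sample bottles that stand loose on the bench onto the stand's row of four round pads in order of height, one to a pad: the tallest on the pad next to the upright metal post, then each shorter one in turn, the shortest on the pad farthest from the post. Keep the bottles upright all the time, centre each on its pad, and do not move the green funnel.

Things in the scene. Friction and masses are not known exactly. Their poses are not given: they have to be found in the camera images.
- bottle_100: The tallest bottle: amber-brown with a black cap (the cap 35 mm wide, from 86 mm up), 100 mm tall, body 48 mm in diameter, closed (cap fixed on). Stands upright, loose, on the bench at the start. Origin: centre of its underside; z up along the bottle.
- bottle_85: The second tallest bottle: white with a white cap (the cap 29 mm wide, from 72 mm up), 85 mm tall, body 40 mm in diameter, closed (cap fixed on). Stands upright, loose, on the bench at the start. Origin: centre of its underside; z up along the bottle.
- bottle_70: The second shortest bottle: white with a red cap (the cap 26 mm wide, from 59 mm up), 70 mm tall, body 36 mm in diameter, closed (cap fixed on). Stands upright, loose, on the bench at the start. Origin: centre of its underside; z up along the bottle.
- bottle_54: The shortest bottle: small, plain white without a label, with a white cap (the cap 25 mm wide, from 41 mm up; the straight body ends at 36 mm), 54 mm tall, body 32 mm in diameter, closed (cap fixed on). Stands upright, loose, on the bench at the start. Origin: centre of its underside; z up along the bottle.
- pad_a: one of four identical round grey pads with a dark rim, 50 mm in diameter, in one straight row 68 mm centre to centre along a fixed flat metal board (80 x 344 mm, top 12 mm above the bench). Its flat upper face is 14 mm above the bench. Origin: centre of the upper face; z up. The letter says nothing of its place in the row: that differs from start to start.
- pad_b: one of four identical round grey pads with a dark rim, 50 mm in diameter, in one straight row 68 mm centre to centre along a fixed flat metal board (80 x 344 mm, top 12 mm above the bench). Its flat upper face is 14 mm above the bench. Origin: centre of the upper face; z up. The letter says nothing of its place in the row: that differs from start to start.
- pad_c: one of four identical round grey pads with a dark rim, 50 mm in diameter, in one straight row 68 mm centre to centre along a fixed flat metal board (80 x 344 mm, top 12 mm above the bench). Its flat upper face is 14 mm above the bench. Origin: centre of the upper face; z up. The letter says nothing of its place in the row: that differs from start to start.
- pad_d: one of four identical round grey pads with a dark rim, 50 mm in diameter, in one straight row 68 mm centre to centre along a fixed flat metal board (80 x 344 mm, top 12 mm above the bench). Its flat upper face is 14 mm above the bench. Origin: centre of the upper face; z up. The letter says nothing of its place in the row: that differs from start to start.
- end_post: slim upright steel post with a small head, 18 mm wide at the foot, 45 mm tall, fixed on the board's top (so up to 57 mm above the bench) in line with the row, beyond one end of it, 55 mm from the centre of the nearest pad. Which end changes; the other end has only a flat black plug. Origin: centre of its foot; z up.
- funnel: green funnel standing loose on its 72 mm wide rim, stem up, 80 mm tall: to be left where it stands. Origin: centre of its underside; z up.
Not all that is in view belongs to the job. What is shaped like the bottle_100 but blue or purple is not meant.

How it is judged:
By the outcome, as a careful person would: the job done as asked, in the order asked, and still so for the second after the job is handed in, with the robot touching nothing.
It also fails if it takes over 109 s, if anything falls off the work surface, if the arm or the gripper's body presses on something with over 40 N, if the wrist force passes 120 N, or if a joint passes its speed limit or range.

## Working session

There is one attempt and no reset: what is moved stays moved. The work goes in short steps, Python scripts to look and compute and a tool call to move; the robot and the scene stay as the last step left them, time stands still between calls to the robot, and variables do not carry over. Pictures are saved under pics/ and viewed, and the job is handed in when it is done.

Besides the shell and the picture viewer there is one more tool, called after "Call:" as name(argument=value, ...) on one line, values as JSON. servo_tool: Moves the arm, as the interface text tells. Its arguments: {"type":"object","properties":{"targets":{"type":"array","items":{"type":"array","items":{"type":"number"}}},"grip_force":{"type":"number"}},"required":["targets"]}

```bash
mkdir -p pics; ls; python3 - <<'E'
from cell import monitor, imaging, spot_in, pinpoint
import cv2
o=monitor.get_obs(); print(o['time_s'],o['tool_pos'],o['tool_rot'],o['grip_width'])
for c in('scene','top'):
    d=imaging.read_camera(c); cv2.imwrite(f'pics/{c}0.png',d['frame'])
    print(c,d['K'].tolist(),d['world_from_camera'].round(4).tolist())
    for l in ['bottle_100','bottle_85','bottle_70','bottle_54','pad_a','end_post','funnel']:
        print(l,[( [round(float(v)) for v in r['at']],round(float(r['confidence']),2)) for r in pinpoint(c,l)])
E
```

```text
pics
0.0 [ 0.15607577 -0.6304037   0.22145075] [-1.79888668e+02  4.39635272e-03  1.39100318e+01] 0.08663821693178844
scene [[422.0502016120424, 0.0, 257.33575931047875], [0.0, 422.0502016120424, 191.90099309848154], [0.0, 0.0, 1.0]] [[-0.4601, -0.4602, 0.7593, -0.2919], [-0.8879, 0.2388, -0.3933, 0.4498], [-0.0003, -0.8551, -0.5185, 0.6253], [0.0, 0.0, 0.0, 1.0]]
bottle_100 [([162, 283], 0.95), ([166, 259], 0.92), ([153, 224], 0.85), ([205, 250], 0.74), ([200, 232], 0.66), ([114, 248], 0.64), ([202, 214], 0.56)]
bottle_85 [([162, 283], 0.95), ([166, 259], 0.92), ([153, 224], 0.85), ([205, 250], 0.74), ([200, 232], 0.66), ([114, 248], 0.64), ([202, 214], 0.56)]
bottle_70 [([162, 283], 0.95), ([166, 259], 0.92), ([153, 224], 0.85), ([205, 250], 0.74), ([200, 232], 0.66), ([114, 248], 0.64), ([202, 214], 0.56)]
bottle_54 [([162, 283], 0.95), ([166, 259], 0.92), ([153, 224], 0.85), ([205, 250], 0.74), ([200, 232], 0.66), ([114, 248], 0.64), ([202, 214], 0.56)]
pad_a [([329, 190], 0.72), ([337, 168], 0.47), ([333, 183], 0.39), ([337, 160], 0.27)]
end_post [([337, 165], 0.48)]
funnel [([22
[... 380 characters left out ...]
2], 0.6), ([197, 221], 0.5), ([346, 170], 0.49)]
bottle_85 [([154, 245], 0.92), ([165, 181], 0.74), ([199, 190], 0.66), ([166, 217], 0.64), ([129, 191], 0.64), ([212, 172], 0.6), ([197, 221], 0.5), ([346, 170], 0.49)]
bottle_70 [([154, 245], 0.92), ([165, 181], 0.74), ([199, 190], 0.66), ([166, 217], 0.64), ([129, 191], 0.64), ([212, 172], 0.6), ([197, 221], 0.5), ([346, 170], 0.49)]
bottle_54 [([154, 245], 0.92), ([165, 181], 0.74), ([199, 190], 0.66), ([166, 217], 0.64), ([129, 191], 0.64), ([212, 172], 0.6), ([197, 221], 0.5), ([346, 170], 0.49)]
pad_a [([327, 184], 0.74), ([357, 153], 0.74), ([346, 170], 0.68), ([321, 203], 0.59)]
end_post [([366, 138], 0.53)]
funnel [([237, 152], 0.79)]
```

```bash
python3 - <<'E'
import cv2
a=cv2.imread('pics/scene0.png');cv2.imwrite('pics/s0c.png',cv2.resize(a[120:320,80:380],None,fx=2.66,fy=2.66,interpolation=cv2.INTER_CUBIC))
a=cv2.imread('pics/top0.png');cv2.imwrite('pics/t0c.png',cv2.resize(a[90:290,100:400],None,fx=2.66,fy=2.66,interpolation=cv2.INTER_CUBIC))
E
```

```text
(no output)
```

View pics/s0c.png

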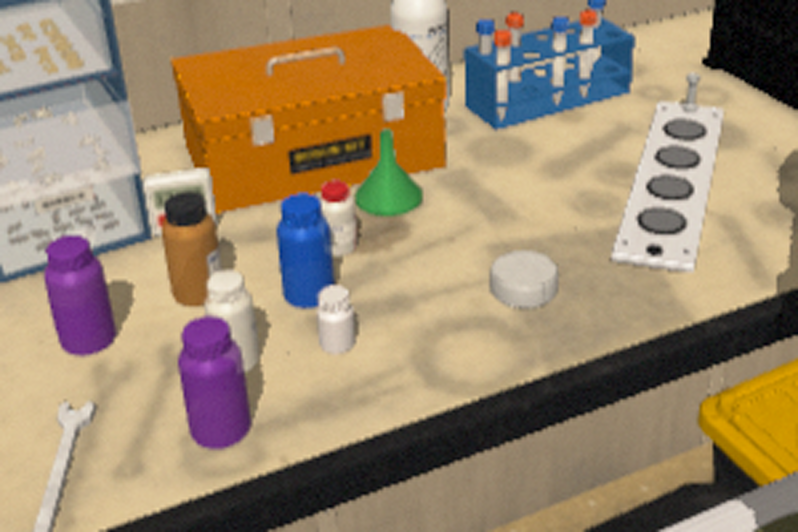

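View pics/t0c.png

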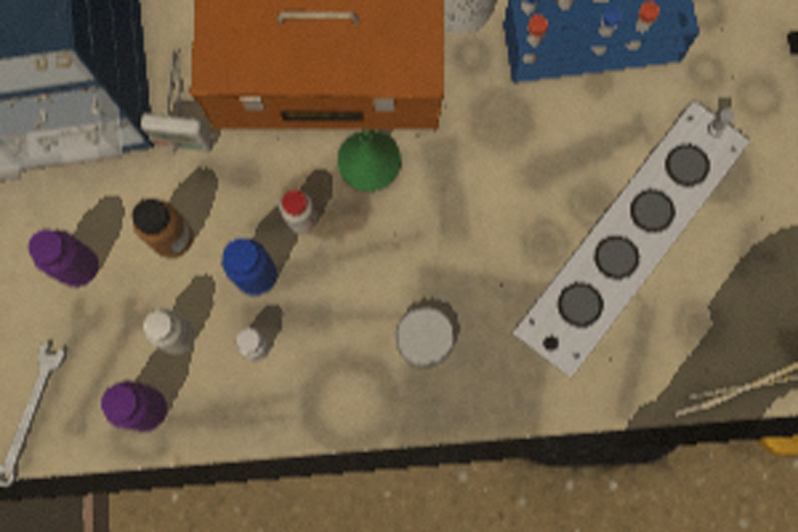

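View pics/top0.png

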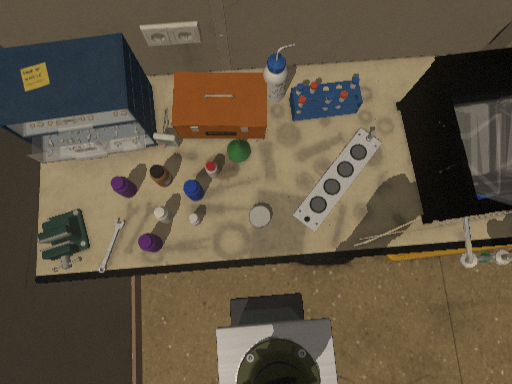

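View pics/scene0.png

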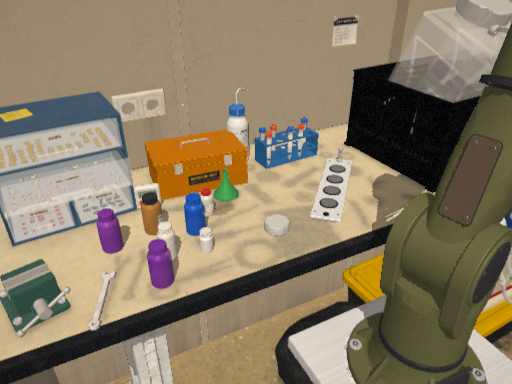

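The four meant bottles, in top-view pixels: amber with black cap (157,171), white (161,213), white with red cap (211,167), small white (194,218). The look-alikes are blue (193,190) and purple (122,186) and (150,242), which are ruled out by colour. The post is at the upper right end of the board, around (369,138). The pads run from (359,152) next to the post to (318,205). Next I'll measure positions from both cameras' depth.

```bash
cat > h.py <<'E'
import numpy as np,cv2
from scipy.optimize import least_squares
from cell import imaging,monitor
def cloud(d):
    K=d['K'];T=d['world_from_camera'];Z=d['depth'];v,u=np.indices(Z.shape)
    P=np.stack([(u-K[0,2])/K[0,0]*Z,(v-K[1,2])/K[1,1]*Z,Z],-1)@T[:3,:3].T+T[:3,3]
    P[Z==0]=np.nan; return P
def ray(d,uv,z):
    K=d['K'];T=d['world_from_camera'];r=T[:3,:3]@np.array([(uv[0]-K[0,2])/K[0,0],(uv[1]-K[1,2])/K[1,1],1]);t=T[:3,3]
    return (t+r*(z-t[2])/r[2])
def fit(P,c,r,z0,z1,rad=None):
    Q=P[(P[:,2]>z0)&(P[:,2]<z1)&(np.hypot(*(P[:,:2]-c[:2]).T)<(rad or r+.012))][:,:2]
    if len(Q)<6: return None,len(Q)
    s=least_squares(lambda p:np.hypot(*(Q-p).T)-r,c[:2],loss='soft_l1',f_scale=.001)
    return s.x.round(4),len(Q),round(float(np.sqrt(np.mean(s.fun**2)))*1000,2)
E
python3 - <<'E'
from h import *
D={c:imaging.read_camera(c) for c in('top','scene')}
C={c:cloud(D[c]).reshape(-1,3) for c in D}
B={'100':((157.1,171.2),.1,.024,.08,.086),'85':((161.3,212.9),.085,.02,.062,.072),'70':((210.9,166.7),.07,.018,.05,.059),'54':((194.4,218.2),.054,.016,.034,.041)}
for b,(uv,h,r,zs,zc) in B.items():
    c=ray(D['top'],uv,h);print(b,'ray',c.round(4))
    for n in C:
        P=C[n];P=P[~np.isnan(P[:,0])]
        f=fit(P,c,r,.01,zs)
        T=P[(P[:,2]>h-.006)&(np.hypot(*(P[:,:2]-c[:2]).T)<.03)]
        print('  ',n,f,'cap',np.median(T,0).round(4) if len(T) else 0,T[:,2].max().round(4) if len(T) else 0, len(T))
P=C['top'];P=P[~np.isnan(P[:,0])]
# pads: dark blobs
for n,S in(('top',[(359,152),(345.5,169),(332,186.6),(318,204.7)]),('scene',[(337.5,168.5),(334.7,179),(332,190.3),(329,202.7)])):
    g=cv2.cvtColor(D[n]['frame'],cv2.COLOR_BGR2GRAY)
    big=cv2.resize(g,None,fx=4,fy=4,interpolation=cv2.INTER_CUBIC)
    m=(big<135).astype(np.uint8)
    k,lab,st,ce=cv2.connectedComponentsWithStats(m)
    for s in S:
        l=lab[int(s[1]*4+1.5),int(s[0]*4+1.5)]; uv=(ce[l]-1.5)/4
        print(n,s,uv.round(1),st[l],ray(D[n],uv,.014).round(4))
print(monitor.get_obs()['time_s'])
f=C['top'][~np.isnan(C['top'][:,0])]
for c in [ray(D['top'],(238,150),.03)]: 
  Q=f[(np.hypot(*(f[:,:2]-c[:2]).T)<.06)&(f[:,2]>.01)]; print('funnel',Q.min(0),Q.max(0))
E
```

```text
100 ray [0.5813 0.2826 0.1   ]
   top (array([0.5838, 0.2873]), 188, 2.1) cap [0.5824 0.2857 0.0991] 0.1038 136
   scene (array([0.5841, 0.2857]), 486, 1.6) cap [0.5795 0.2875 0.0997] 0.1023 117
85 ray [0.4683 0.278  0.085 ]
   top (array([0.4714, 0.2849]), 72, 0.58) cap [0.4713 0.2837 0.0842] 0.0891 95
   scene (array([0.472 , 0.2837]), 170, 1.13) cap [0.4669 0.2849 0.0844] 0.0871 105
70 ray [0.5911 0.1392 0.07  ]
   top (array([0.5939, 0.1416]), 48, 0.68) cap [0.5936 0.1416 0.0697] 0.0733 69
   scene (array([0.5943, 0.1402]), 133, 1.43) cap [0.5898 0.142  0.0696] 0.0728 57
54 ray [0.4514 0.1946 0.054 ]
   top (array([0.4534, 0.1994]), 20, 0.4) cap [0.4522 0.1983 0.0533] 0.0578 69
   scene (array([0.4533, 0.1979]), 112, 1.17) cap [0.4494 0.1985 0.0536] 0.0569 78
top (359, 152) [358.  151.7] [1399  574   70   69 3729] [ 0.619  -0.2975  0.014 ]
top (345.5, 169) [344.8 168.9] [1347  642   70   70 3816] [ 0.5692 -0.2512  0.014 ]
top (332, 186.6) [331.4 186.3] [1291  713   73   70 3906] [ 0.5196 -0.2049  0.014 ]
top (318, 204.7) [317.7 204.1] [1236  782   73   73 4010] [ 0.4698 -0.1586  0.014 ]
scene (337.5, 168.5) [336.9 168.5] [1317  660   65   32 1547] [ 0.6138 -0.295   0.014 ]
scene (334.7, 179) [334.3 178.9] [1305  700   68   34 1785] [ 0.5644 -0.2489  0.014 ]
scene (332, 190.3) [331.4 190.3] [1292  744   71   37 2047] [ 0.5151 -0.2028  0.014 ]
scene (329, 202.7) [328.3 202.8] [1278  793   75   40 2356] [ 0.4655 -0.1566  0.014 ]
0.9
funnel [0.62468224 0.01558372 0.01009297] [0.70595443 0.09686126 0.11499688]
```

```bash
python3 - <<'E'
from h import *
D={c:imaging.read_camera(c) for c in('top','scene')}
C={c:cloud(D[c]) for c in D}
for n,S in(('top',[(358,151.7),(344.8,168.9),(331.4,186.3),(317.7,204.1)]),('scene',[(336.9,168.5),(334.3,178.9),(331.4,190.3),(328.3,202.8)])):
    for u,v in S:
        print(n,np.nanmedian(C[n][int(v)-2:int(v)+4,int(u)-2:int(u)+4].reshape(-1,3),0).round(4))
P=np.concatenate([C[n].reshape(-1,3) for n in C]);P=P[~np.isnan(P[:,0])]
P=P[(P[:,0]>.35)&(P[:,0]<.8)&(P[:,1]>-.4)&(P[:,1]<.5)&(P[:,2]<.4)]
H=np.zeros((450,900),np.float32)
i=((.8-P[:,0])*1000).astype(int).clip(0,449);j=((.5-P[:,1])*1000).astype(int).clip(0,899)
np.maximum.at(H,(i,j),P[:,2])
H=cv2.dilate(H,np.ones((3,3)))
im=cv2.applyColorMap((H/.15*255).clip(0,255).astype(np.uint8),cv2.COLORMAP_TURBO)
im=im[:,:800]
for k in range(0,800,100):
    cv2.line(im,(k,0),(k,449),(255,255,255),1);cv2.putText(im,f'{.5-k/1000:.1f}',(k+2,445),0,.4,(255,255,255))
for k in range(0,450,100):
    cv2.line(im,(0,k),(799,k),(255,255,255),1);cv2.putText(im,f'{.8-k/1000:.1f}',(2,k+12),0,.4,(255,255,255))
cv2.imwrite('pics/hm.png',im)
for nm,c in(('blue',(.53,.19)),('purp1',(.54,.37)),('purp2',(.39,.30))):
    c=np.array(c);Q=P[(np.hypot(*(P[:,:2]-c).T)<.035)&(P[:,2]>.094)&(P[:,2]<.106)]
    print(nm,np.median(Q,0).round(3) if len(Q) else None)
E
```

```text
top [ 0.6199 -0.2998  0.0138]
top [ 0.5703 -0.25    0.0144]
top [ 0.519  -0.2047  0.0136]
top [ 0.4691 -0.1577  0.0133]
scene [ 0.6138 -0.2939  0.0141]
scene [ 0.5654 -0.2519  0.0142]
scene [ 0.514  -0.2023  0.0147]
scene [ 0.4667 -0.1581  0.014 ]
blue [0.531 0.196 0.1  ]
purp1 [0.552 0.388 0.099]
purp2 [0.392 0.32  0.099]
```

View pics/hm.png

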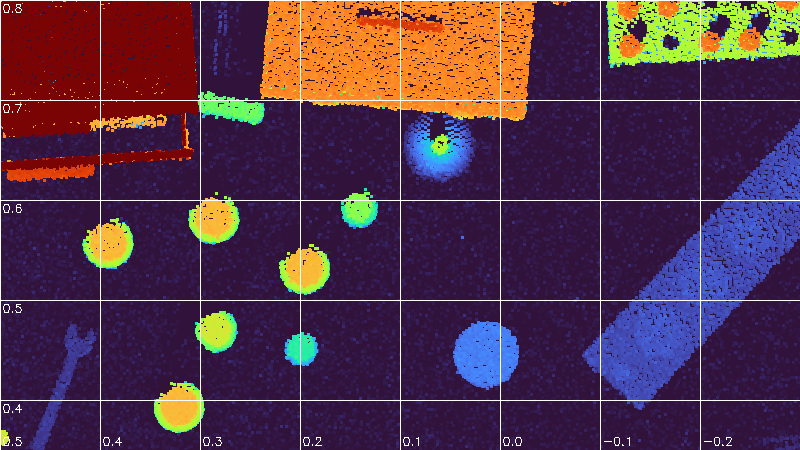

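Call:
servo_tool(targets=[[100,0.432,-0.44,0.0,0.2428],[100,0.432,-0.44,0.0,0.2428],[100,0.432,-0.44,0.0,0.2428],[100,0.432,-0.44,0.0,0.2428],[100,0.432,-0.44,0.0,0.2428]], grip_force=15)

```text
time_s: 1.62
tool_pos: [0.3161, -0.3601, 0.2229]
tool_rot: [179.9, -0.0, 0.0]
force: [1.3, 0.1, 0.0]
grip_width: 0.087
```

Call:
servo_tool(targets=[[100,0.268,-0.646,0.0,0],[100,0.268,-0.646,0.0,0],[100,0.268,-0.646,0.0,0],[100,0.268,-0.646,0.0,0],[100,0.268,-0.646,0.0,0]])

```text
time_s: 2.25
tool_pos: [0.4355, -0.0714, 0.223]
tool_rot: [179.9, -0.1, -0.0]
force: [0.9, -0.9, 0.3]
grip_width: 0.0871
```

```bash
python3 - <<'E'
from h import *
o=monitor.get_obs();print(o['time_s'],o['tool_pos'].round(4),o['qpos'])
for c in('top','scene'): cv2.imwrite(f'pics/{c}1.png',imaging.read_camera(c)['frame'])
E
```

```text
2.25 [ 0.4355 -0.0714  0.223 ] [ 45.0331271   -7.29558965 -35.76528082 109.79796003  -4.32324473
  76.08503037 -79.48624404]
```

View pics/top1.png

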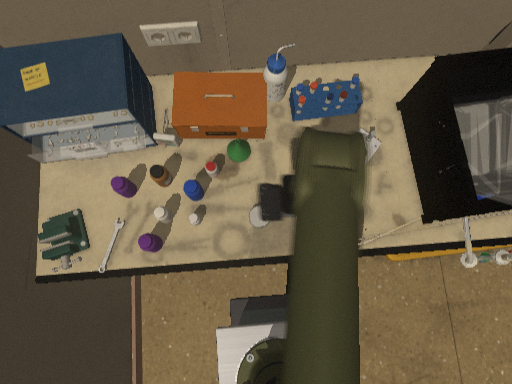

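View pics/scene1.png

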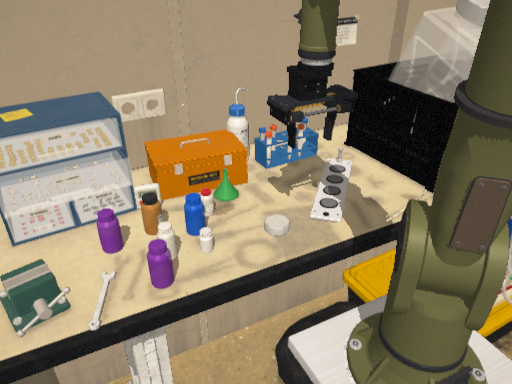

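Both pictures show that the gripper's long body runs along the jaw direction (world y), as I assumed. The TCP is at (0.436, -0.071), so I'll go on to bottle_100.

Call:
servo_tool(targets=[[100,0.148,-0.358,0.0,0],[100,0.148,-0.358,0.0,0],[100,0.148,-0.358,0.0,0],[100,0.148,-0.358,0.0,0],[100,0.148,-0.358,0.0,0]])

```text
time_s: 2.98
tool_pos: [0.5556, 0.2161, 0.2227]
tool_rot: [180.0, -0.1, -0.1]
force: [0.9, -0.9, 0.7]
grip_width: 0.0869
```

Call:
servo_tool(targets=[[100,0.028,-0.069,0.0,0],[100,0.028,-0.069,0.0,0],[100,0.028,-0.069,0.06,0],[100,0.028,-0.069,0.1,0],[100,0.028,-0.069,0.1,0]])

```text
time_s: 3.6
tool_pos: [0.5807, 0.2814, 0.1191]
tool_rot: [179.8, 0.3, -0.1]
force: [0.4, -1.0, 0.2]
grip_width: 0.0869
```

```bash
python3 - <<'E'
from h import *
o=monitor.get_obs();print(o['time_s'],o['tool_pos'].round(4),o['qpos'],o['force'])
a=[imaging.read_camera(c)['frame'] for c in('top','scene')]
cv2.imwrite('pics/b2.png',np.vstack([cv2.resize(x,None,fx=3,fy=3,interpolation=cv2.INTER_CUBIC) for x in (a[0][130:225,100:360],a[1][130:230,90:350])]))
E
```

```text
3.6 [0.5807 0.2814 0.1191] [   9.0412633    30.41022484  -50.09761769   89.27760944   24.06644438
   72.1199067  -134.90251495] [ 0.3609975  -0.95898977  0.1898123 ]
```

View pics/b2.png

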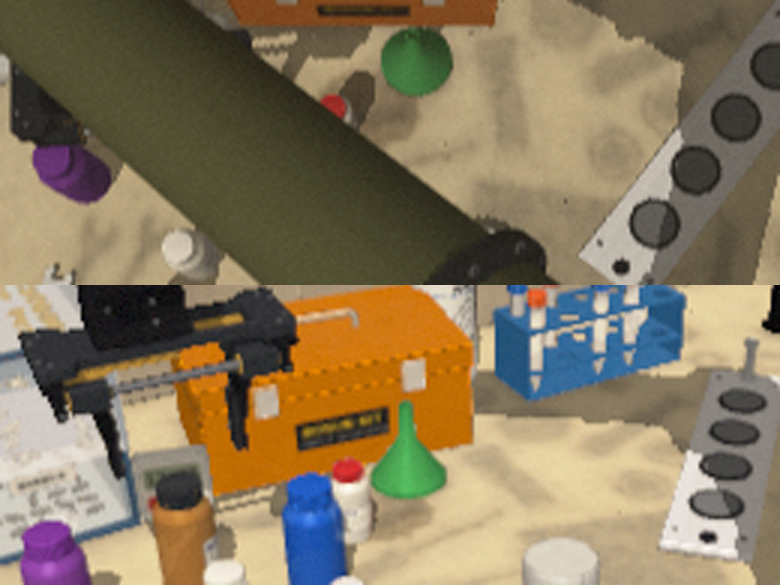

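```bash
python3 - <<'E'
from h import *
o=monitor.get_obs();print(o['time_s'],o['tool_pos'].round(4),o['tool_rot'],o['joint_velocities'])
E
```

```text
3.7 [0.5831 0.2839 0.1239] [-1.79996490e+02 -7.51817713e-02 -6.57124365e-02] [-0.18699302 -1.07756879 -1.13602063 -1.77218145 -0.10576363 -0.25493042
 -0.09085246]
```

Call:
servo_tool(targets=[[100,0.001,-0.0025,0.04,0],[100,0.001,-0.0025,0.078,0],[100,0.001,-0.0025,0.078,0],[30,0.001,-0.0025,0.078,0],[0,0.001,-0.0025,0.078,0]], grip_force=20)

```text
time_s: 4.32
tool_pos: [0.5849, 0.288, 0.0473]
tool_rot: [-179.9, -0.2, -0.0]
force: [0.3, -0.2, -0.4]
grip_width: 0.0744
```

Call:
servo_tool(targets=[[0,0,0,0,0],[0,0,0,0,0]])

```text
time_s: 4.58
tool_pos: [0.5836, 0.2872, 0.0452]
tool_rot: [-180.0, -0.1, -0.0]
force: [1.4, -0.4, 0.1]
grip_width: 0.0551
```

Call:
servo_tool(targets=[[0,0,0,0,0],[0,0,0,0,0],[0,0,0,0,0]])

```text
time_s: 4.95
tool_pos: [0.5834, 0.287, 0.0447]
tool_rot: [180.0, -0.0, -0.0]
force: [-0.8, -1.7, 3.1]
grip_width: 0.047
```

Call:
servo_tool(targets=[[0,0,0,-0.02,0],[0,0,0,-0.06,0],[0,0,0,-0.11,0],[0,0,0,-0.14,0],[0,0,0.02,-0.15,0]])

```text
time_s: 5.58
tool_pos: [0.5832, 0.2703, 0.1985]
tool_rot: [-179.8, -0.2, 0.2]
force: [1.2, -0.4, -1.9]
grip_width: 0.0472
```

Call:
servo_tool(targets=[[0,0.003,0.045,0,0],[0,0.006,0.095,0,0],[0,0.009,0.15,0,0],[0,0.012,0.205,0,0],[0,0.015,0.26,0,0]])

```text
time_s: 6.2
tool_pos: [0.5983, 0.0057, 0.1957]
tool_rot: [180.0, -0.1, 0.0]
force: [-0.6, -0.1, -1.2]
grip_width: 0.0472
```

Call:
servo_tool(targets=[[0,0.003,0.055,0,0],[0,0.006,0.11,0,0],[0,0.009,0.165,0,0],[0,0.012,0.215,0,0],[0,0.015,0.25,0,0]])

```text
time_s: 6.82
tool_pos: [0.6129, -0.2461, 0.1954]
tool_rot: [179.9, -0.0, -0.1]
force: [0.0, 0.0, -2.4]
grip_width: 0.0472
```

```bash
python3 - <<'E'
from h import *
a=[imaging.read_camera(c)['frame'] for c in('top','scene')]
o=monitor.get_obs();print(o['time_s'],o['tool_pos'].round(4),o['tool_rot'].round(2),o['grip_width'],o['qpos'])
cv2.imwrite('pics/b3.png',np.vstack([cv2.resize(x,None,fx=2.6,fy=2.6,interpolation=cv2.INTER_CUBIC) for x in (a[0][110:225,120:410],a[1][110:225,120:410])]))
E
```

```text
6.925 [ 0.6123 -0.2496  0.1946] [ 1.7985e+02  1.0000e-02 -4.6000e-01] 0.047180098508079575 [ 51.69438894  26.26225333 -43.47925985  82.40240399  18.25198186
  78.47674602 -82.90694023]
```

View pics/b3.png

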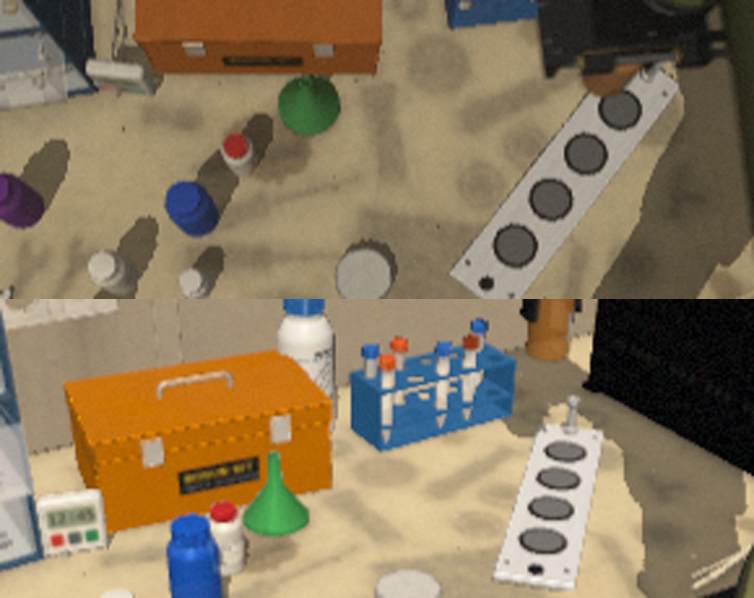

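Call:
servo_tool(targets=[[0,0.004,0.03,0.01,0],[0,0.004,0.047,0.04,0],[0,0.004,0.047,0.08,0],[0,0.004,0.047,0.105,0],[0,0.004,0.047,0.105,0]])

```text
time_s: 7.55
tool_pos: [0.6157, -0.2892, 0.0871]
tool_rot: [-179.9, 0.2, 0.1]
force: [0.1, -1.2, -1.8]
grip_width: 0.047
```

```bash
python3 - <<'E'
from h import *
D={c:imaging.read_camera(c) for c in('top','scene')}
o=monitor.get_obs();print(o['time_s'],o['tool_pos'].round(4),o['tool_rot'].round(2),o['grip_width'])
t=o['tool_pos']
for n in D:
    P=cloud(D[n]).reshape(-1,3);P=P[~np.isnan(P[:,0])]
    f=D[n]['frame'].reshape(-1,3)[~np.isnan(cloud(D[n]).reshape(-1,3)[:,0])].astype(int)
    am=(f[:,2]>f[:,0]*1.7)&(f[:,2]>f[:,1]*1.2)
    print(n,fit(P[am],t,.024,t[2]-.045,t[2]),am.sum())
a=[D[n]['frame'] for n in D]
cv2.imwrite('pics/b4.png',np.vstack([cv2.resize(x,None,fx=4,fy=4,interpolation=cv2.INTER_CUBIC) for x in (a[0][130:205,280:410],a[1][130:205,280:410])]))
E
```

```text
7.65 [ 0.618  -0.2898  0.0905] [ 1.7999e+02 -7.0000e-02  5.0000e-02] 0.04745846775814735
top (array([ 0.6156, -0.2886]), 65, 0.69) 24078
scene (array([ 0.6172, -0.2908]), 198, 1.9) 10384
```

View pics/b4.png

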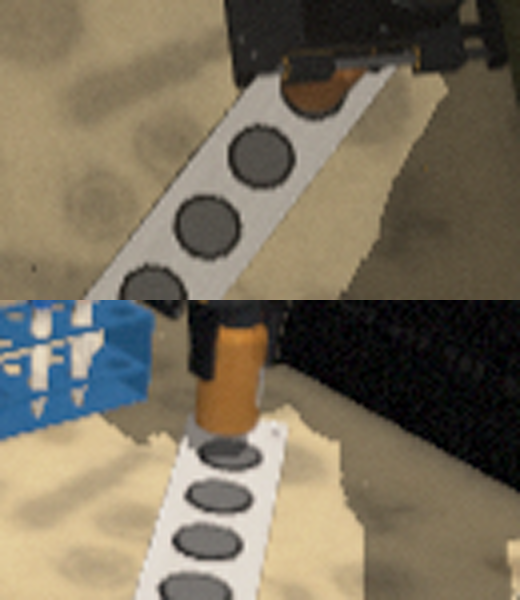

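```bash
cat >> h.py <<'E'
def proj(d,P):
    T=np.linalg.inv(d['world_from_camera']);q=np.atleast_2d(P)@T[:3,:3].T+T[:3,3];return q[:,:2]/q[:,2:]*d['K'][0,0]+d['K'][:2,2]
def tcp(n=4):
    L=[]
    for _ in range(n): imaging.read_camera('top');L.append(monitor.get_obs()['tool_pos'])
    return np.mean(L,0),np.std(L,0)
def circ(c,r,z):
    a=np.linspace(0,2*np.pi,90);return np.stack([c[0]+r*np.cos(a),c[1]+r*np.sin(a),0*a+z],-1)
E
python3 - <<'E'
from h import *
t,s=tcp(5);print(t.round(4),s.round(4))
for n in('top','scene'):
    d=imaging.read_camera(n);im=cv2.resize(d['frame'],None,fx=8,fy=8,interpolation=cv2.INTER_CUBIC)
    def dr(P,col): cv2.polylines(im,[np.round((proj(d,P)*8+3.5)).astype(int)],True,col,1)
    dr(circ(t,.024,t[2]-.0447),(255,0,0)); dr(circ(t,.024,t[2]),(255,0,0))
    for c in((.619,-.2975),(.5692,-.2512)): dr(circ(c,.025,.014),(0,255,0))
    x,y=proj(d,t-[0,0,.05])[0]*8;x=int(x);y=int(y);cv2.imwrite(f'pics/c5{n}.png',im[y-280:y+240,x-350:x+250])
E
```

```text
[ 0.6184 -0.2901  0.0913] [0.0002 0.0001 0.0002]
```

View pics/c5scene.png

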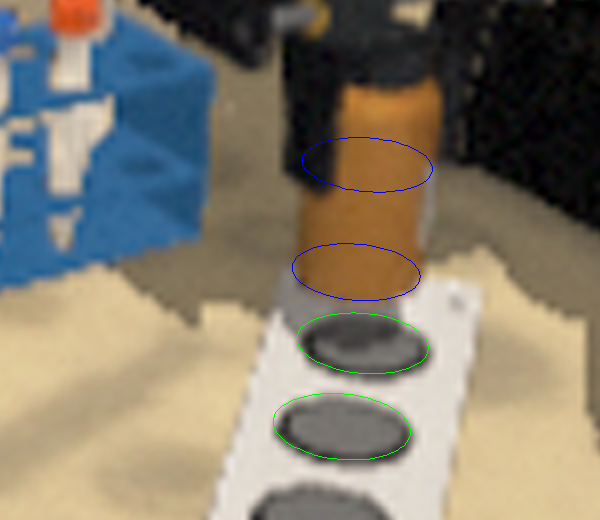

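View pics/c5top.png

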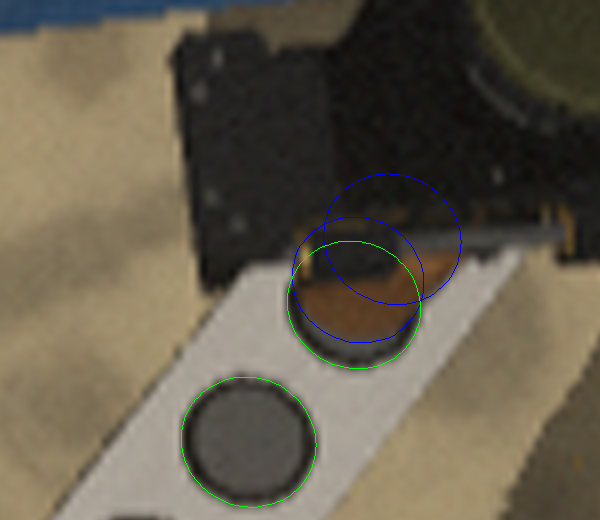

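Call:
servo_tool(targets=[[0,-0.001,0.0065,0.015,0],[0,-0.001,0.0065,0.028,0],[0,-0.001,0.0065,0.03,0],[0,-0.001,0.0065,0.03,0]])

```text
time_s: 8.5
tool_pos: [0.6159, -0.2961, 0.0587]
tool_rot: [-179.9, 0.1, -0.0]
force: [0.2, 1.0, -1.3]
grip_width: 0.0469
```

```bash
cat > v.py <<'E'
from h import *
import sys
# v.py name bottle_r
r=float(sys.argv[2])
t,s=tcp(3);o=monitor.get_obs();print(o['time_s'],t.round(4),s.round(4),o['force'].round(1),o['grip_width'].round(4))
out=[]
for n in('scene','top'):
    d=imaging.read_camera(n)
    x,y=proj(d,t+[0,0,-.03])[0];x=int(x);y=int(y)
    im=cv2.resize(d['frame'][y-35:y+35,x-35:x+35],None,fx=8,fy=8,interpolation=cv2.INTER_CUBIC);out.append(im[:, :395])if 0 else out.append(cv2.resize(im,(400,400)))
cv2.imwrite(f'pics/{sys.argv[1]}.png',np.hstack(out))
E
python3 v.py p1 .024
```

```text
Traceback (most recent call last):
  File "v.py", line 5, in <module>
    t,s=tcp(3);o=monitor.get_obs();print(o['time_s'],t.round(4),s.round(4),o['force'].round(1),o['grip_width'].round(4))
                                                                                               ^^^^^^^^^^^^^^^^^^^^^
AttributeError: 'float' object has no attribute 'round'
```

```bash
sed -i "s/o\['grip_width'\].round(4)/round(o['grip_width'],4)/" v.py; python3 v.py p1 .024
```

```text
8.8 [ 0.6164 -0.2959  0.0594] [0.     0.0001 0.0001] [ 0.5 -0.2 -1.9] 0.0474
```

View pics/p1.png

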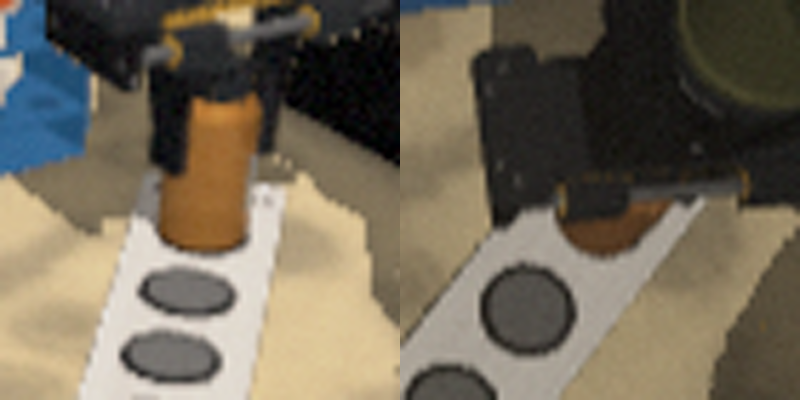

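Call:
servo_tool(targets=[[0,0,0,0.001,0],[65,0,0,0.001,0],[100,0,0,0.001,0],[100,0,0,0.001,0],[100,0,0,0.001,0]])

```text
time_s: 9.52
tool_pos: [0.6164, -0.2964, 0.0587]
tool_rot: [180.0, -0.0, 0.0]
force: [0.4, 0.3, -0.5]
grip_width: 0.0785
```

Call:
servo_tool(targets=[[100,0,0,0.0,0],[100,0,0,-0.05,0],[100,0,0,-0.1,0],[100,-0.04,-0.05,-0.13,0],[100,-0.08,-0.1,-0.13,0]])

```text
time_s: 10.15
tool_pos: [0.5432, -0.2027, 0.1907]
tool_rot: [179.9, -0.3, -0.0]
force: [0.9, 1.0, 1.6]
grip_width: 0.0868
```

```bash
cat > pl.py <<'E'
from h import *
t=monitor.get_obs();print(t['time_s'],t['tool_pos'].round(4))
out=[]
for n,(x,y) in(('scene',(333,180)),('top',(340,172))):
    d=imaging.read_camera(n);out.append(cv2.resize(d['frame'][y-45:y+45,x-40:x+40],None,fx=5,fy=5,interpolation=cv2.INTER_CUBIC))
cv2.imwrite(f'pics/{__import__("sys").argv[1]}.png',np.hstack(out))
E
python3 pl.py q1
```

```text
10.15 [ 0.5432 -0.2027  0.1907]
```

View pics/q1.png

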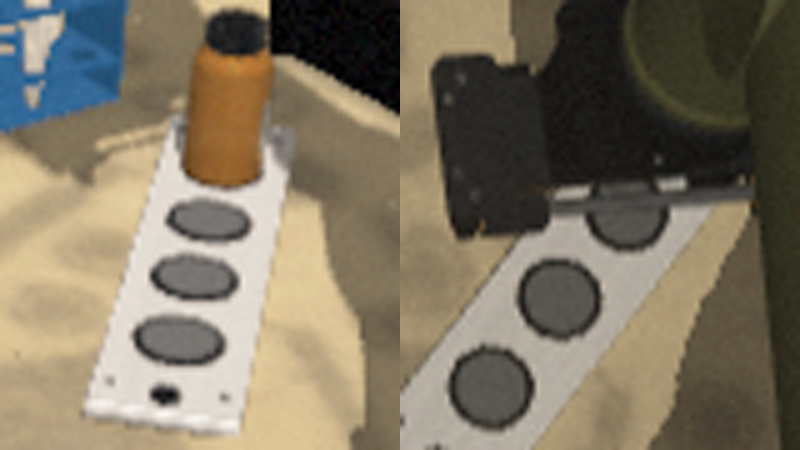

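Call:
servo_tool(targets=[[100,-0.067,-0.48,0,0],[100,-0.067,-0.48,0,0],[100,-0.067,-0.48,0,0],[100,-0.067,-0.48,0,0],[100,-0.067,-0.48,0,0]])

```text
time_s: 10.88
tool_pos: [0.4984, 0.1077, 0.1884]
tool_rot: [179.9, -0.1, -0.0]
force: [0.7, 0.1, 0.1]
grip_width: 0.0869
```

```bash
python3 - <<'E'
from h import *
t,s=tcp(3);print(t.round(4),s.round(4),monitor.get_obs()['time_s'])
d=imaging.read_camera('top');c=ray(d,(317,168),.014)
from cell import pinpoint
x,y=340,172;cv2.imwrite('pics/q2.png',cv2.resize(d['frame'][y-45:y+45,x-60:x+60],None,fx=6,fy=6,interpolation=cv2.INTER_CUBIC))
P=cloud(d).reshape(-1,3);P=P[~np.isnan(P[:,0])];print(fit(P,np.array([.6175,-.2965]),.024,.03,.085))
d=imaging.read_camera('scene');P=cloud(d).reshape(-1,3);P=P[~np.isnan(P[:,0])];print(fit(P,np.array([.6175,-.2965]),.024,.03,.085))
E
```

```text
[0.4968 0.1147 0.1888] [0.0008 0.0033 0.0002] 11.025
(array([ 0.6166, -0.296 ]), 125, 0.64)
(array([ 0.6165, -0.2975]), 268, 1.86)
```

View pics/q2.png

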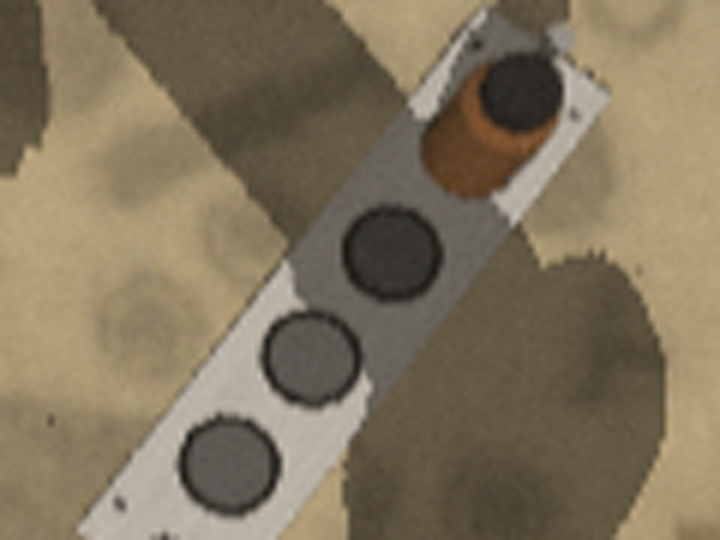

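Bottle_100 sits within about 1–2 mm of the centre of the pad at the post (top crop: bottle base about (472,150), where the extrapolated pad centre also falls). Next is bottle_85.

Call:
servo_tool(targets=[[100,-0.024,-0.167,0,0],[100,-0.024,-0.167,0,0],[100,-0.024,-0.167,0,0],[100,-0.024,-0.167,0.04,0],[100,-0.024,-0.167,0.05,0]])

```text
time_s: 11.75
tool_pos: [0.4743, 0.2705, 0.1356]
tool_rot: [179.9, 0.2, -0.1]
force: [-0.3, -0.2, 0.1]
grip_width: 0.0873
```

```bash
python3 - <<'E'
from h import *
imaging.read_camera('top');imaging.read_camera('top')
t,s=tcp(2);print(t.round(4),s.round(4),monitor.get_obs()['time_s'],monitor.get_obs()['qpos'].round(0))
print((np.array([.4717,.2843,.037])-t).round(4))
E
```

```text
[0.4758 0.2716 0.1384] [0.0002 0.0003 0.0004] 11.95 [  20.   19.  -61.  102.   18.   69. -136.]
[-0.0041  0.0127 -0.1014]
```

Call:
servo_tool(targets=[[100,-0.004,-0.013,0.02,0],[100,-0.004,-0.013,0.06,0],[100,-0.004,-0.013,0.1,0],[100,-0.004,-0.013,0.1,0],[0,-0.004,-0.013,0.1,0]])

```text
time_s: 12.58
tool_pos: [0.4722, 0.2866, 0.0402]
tool_rot: [-179.9, -0.1, -0.0]
force: [0.8, 0.2, 0.5]
grip_width: 0.0823
```

Call:
servo_tool(targets=[[0,0,0,0,0],[0,0,0,0,0],[0,0,0,0,0],[0,0,0,0,0],[0,0,0,0,0]])

```text
time_s: 13.2
tool_pos: [0.4707, 0.2859, 0.0381]
tool_rot: [180.0, 0.0, 0.0]
force: [-0.7, -1.3, 0.8]
grip_width: 0.0394
```

Call:
servo_tool(targets=[[0,0,0,0,0],[0,0,0,0,0]])

```text
time_s: 13.45
tool_pos: [0.4707, 0.2859, 0.0381]
tool_rot: [180.0, 0.0, 0.0]
force: [-0.4, -0.4, 0.8]
grip_width: 0.0393
```

Call:
servo_tool(targets=[[0,0,0,-0.02,0],[0,0,0,-0.07,0],[0,0,0,-0.12,0],[0,0,0.02,-0.14,0],[0,0.01,0.06,-0.14,0]])

```text
time_s: 14.08
tool_pos: [0.4809, 0.2289, 0.1815]
tool_rot: [-179.9, -0.3, 0.3]
force: [0.3, -0.3, -1.7]
grip_width: 0.0392
```

Call:
servo_tool(targets=[[0,0.01,0.055,0,0],[0,0.02,0.11,0,0],[0,0.03,0.165,0,0],[0,0.04,0.22,0,0],[0,0.05,0.275,0,0]])

```text
time_s: 14.7
tool_pos: [0.5311, -0.0503, 0.1795]
tool_rot: [180.0, -0.1, 0.0]
force: [0.2, 0.6, -0.8]
grip_width: 0.0392
```

Call:
servo_tool(targets=[[0,0.01,0.055,0,0],[0,0.02,0.11,0,0],[0,0.03,0.16,0,0],[0,0.036,0.19,0,0],[0,0.0365,0.2,0,0]])

```text
time_s: 15.32
tool_pos: [0.5672, -0.251, 0.1786]
tool_rot: [-180.0, -0.0, -0.2]
force: [-0.7, 0.5, -0.1]
grip_width: 0.039
```

```bash
python3 - <<'E'
from h import *
imaging.read_camera('top')
t,s=tcp(2);print(t.round(4),s.round(4),monitor.get_obs()['time_s'],monitor.get_obs()['grip_width'])
print((np.array([.567,-.2506,.0381+.0145])-t).round(4))
E
```

```text
[ 0.5673 -0.2483  0.1786] [0.0001 0.0008 0.    ] 15.475 0.03915940214077873
[-0.0003 -0.0023 -0.126 ]
```

Call:
servo_tool(targets=[[0,0,0.002,0.02,0],[0,0,0.002,0.06,0],[0,0,0.002,0.1,0],[0,0,0.002,0.12,0],[0,0,0.002,0.123,0]])

```text
time_s: 16.1
tool_pos: [0.5663, -0.2498, 0.0536]
tool_rot: [-179.9, 0.1, 0.1]
force: [-0.2, 0.2, -0.6]
grip_width: 0.0392
```

```bash
python3 v.py p2 .02
```

```text
16.25 [ 0.5678 -0.2506  0.0556] [0.0005 0.0003 0.0007] [-0.1  0.2 -1. ] 0.0393
```

View pics/p2.png

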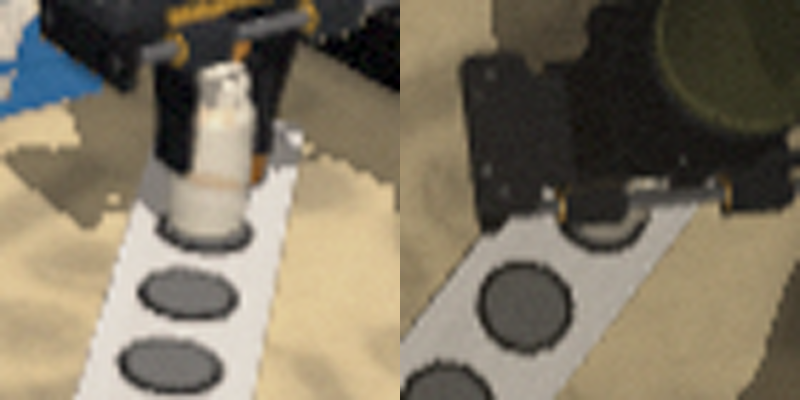

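Call:
servo_tool(targets=[[0,-0.001,-0.001,0.001,0],[0,-0.001,-0.001,0.003,0],[0,-0.001,-0.001,0.003,0],[70,-0.001,-0.001,0.003,0],[90,-0.001,-0.001,0.003,0]])

```text
time_s: 16.98
tool_pos: [0.5664, -0.25, 0.0523]
tool_rot: [180.0, -0.0, 0.0]
force: [-0.4, 0.4, 0.1]
grip_width: 0.052
```

Call:
servo_tool(targets=[[90,0,0,0,0],[90,0,0,0,0],[90,0,0,-0.05,0],[90,0,0,-0.1,0],[90,-0.02,-0.06,-0.12,0]])

```text
time_s: 17.6
tool_pos: [0.5495, -0.198, 0.1742]
tool_rot: [179.9, -0.3, -0.5]
force: [1.1, -0.2, 0.4]
grip_width: 0.078
```

Call:
servo_tool(targets=[[100,0,-0.06,0,0],[100,0.01,-0.12,0,0],[100,0.02,-0.18,0,0.1],[100,0.03,-0.24,0,0.25],[100,0.04,-0.3,0,0.35]])

```text
time_s: 18.23
tool_pos: [0.5877, 0.1081, 0.1712]
tool_rot: [180.0, -0.1, -20.3]
force: [0.4, -0.1, 0.7]
grip_width: 0.087
```

```bash
python3 pl.py q3; python3 - <<'E'
from h import *
t,s=tcp(2);o=monitor.get_obs();print(t.round(4),s.round(4),o['time_s'],o['tool_rot'],o['qpos'].round(0))
E
```

```text
18.225 [0.5877 0.1081 0.1712]
[0.5867 0.1108 0.1712] [0.0002 0.0019 0.0002] 18.425 [-1.79987882e+02  7.93271011e-03 -1.97596139e+01] [  30.   21.  -53.   94.   18.   74. -136.]
```

View pics/q3.png

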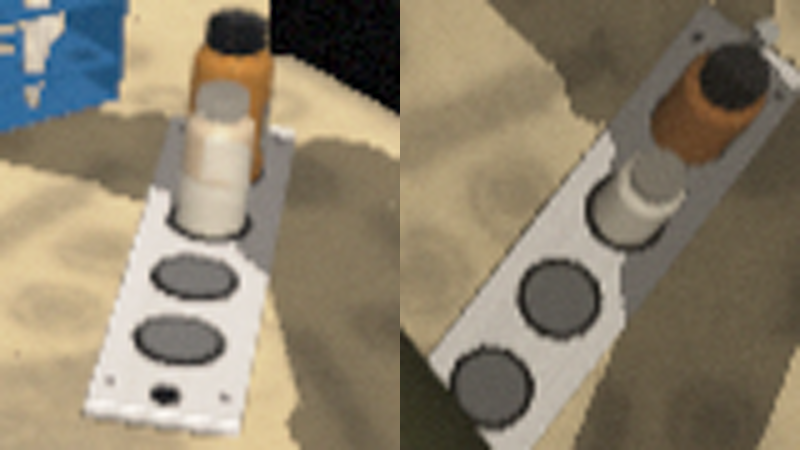

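Bottle_85 is centred on the second pad in both views. Next is bottle_70 (red cap).

Call:
servo_tool(targets=[[100,-0.003,-0.03,0.0,0],[100,-0.003,-0.03,0.03,0],[100,-0.003,-0.03,0.06,0],[100,-0.003,-0.03,0.06,0]])

```text
time_s: 18.92
tool_pos: [0.5934, 0.1326, 0.1085]
tool_rot: [179.8, 0.2, -20.2]
force: [0.1, -1.2, 0.1]
grip_width: 0.0868
```

```bash
cat > g.py <<'E'
from h import *
import sys
imaging.read_camera('top');imaging.read_camera('top')
t,s=tcp(2);o=monitor.get_obs();y=np.radians(o['tool_rot'][2]);print(t.round(4),s.round(4),o['time_s'],o['tool_rot'].round(1),o['grip_width'])
w=np.array([float(v) for v in sys.argv[1:4]])-t
print('tool delta',np.round([np.cos(y)*w[0]+np.sin(y)*w[1],np.sin(y)*w[0]-np.cos(y)*w[1],-w[2]],4))
E
python3 g.py .594 .141 .025
python3 - <<'E'
from h import *
d=imaging.read_camera('scene')['frame'];cv2.imwrite('pics/g3.png',cv2.resize(d[130:250,130:290],None,fx=4,fy=4,interpolation=cv2.INTER_CUBIC))
E
```

```text
[0.5959 0.1351 0.1124] [0.0001 0.0002 0.0001] 19.125 [-1.799e+02 -1.000e-01 -2.010e+01] 0.08695971076122308
tool delta [-0.0038 -0.0049  0.0874]
```

View pics/g3.png

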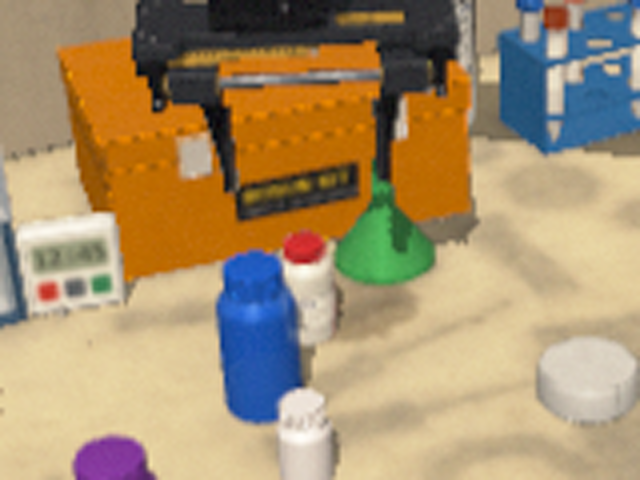

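Call:
servo_tool(targets=[[100,-0.004,-0.005,0.02,0],[100,-0.004,-0.005,0.06,0],[100,-0.004,-0.005,0.087,0],[100,-0.004,-0.005,0.087,0],[0,-0.004,-0.005,0.087,0]])

```text
time_s: 19.8
tool_pos: [0.5932, 0.1426, 0.0246]
tool_rot: [-179.9, -0.0, -20.0]
force: [0.6, 0.4, 0.1]
grip_width: 0.0824
```

Call:
servo_tool(targets=[[0,0,0,0,0],[0,0,0,0,0],[0,0,0,0,0],[0,0,0,0,0],[0,0,0,0,0]])

```text
time_s: 20.42
tool_pos: [0.5928, 0.1418, 0.024]
tool_rot: [180.0, -0.0, -20.1]
force: [-0.1, -0.4, 0.9]
grip_width: 0.0351
```

Call:
servo_tool(targets=[[0,0,0,0,0],[0,0,0,0,0]])

```text
time_s: 20.68
tool_pos: [0.5928, 0.1418, 0.024]
tool_rot: [180.0, -0.0, -20.1]
force: [0.1, -0.1, 0.5]
grip_width: 0.0349
```

Call:
servo_tool(targets=[[0,0,0,-0.02,0],[0,0,0,-0.07,0],[0,0,0,-0.12,0],[0,0.003,0.02,-0.14,0],[0,0.009,0.07,-0.14,0]])

```text
time_s: 21.3
tool_pos: [0.5787, 0.0764, 0.168]
tool_rot: [-179.8, -0.3, -19.7]
force: [-0.8, -0.8, -0.1]
grip_width: 0.0353
```

Call:
servo_tool(targets=[[0,0.007,0.055,0,0],[0,0.015,0.11,0,0],[0,0.022,0.165,0,0],[0,0.03,0.22,0,0],[0,0.037,0.28,0.02,0]])

```text
time_s: 21.92
tool_pos: [0.5177, -0.2033, 0.1472]
tool_rot: [179.9, -0.3, -20.0]
force: [1.3, 0.8, -1.0]
grip_width: 0.0352
```

```bash
python3 g.py .5165 -.2032 .0385
```

```text
[ 0.515  -0.2044  0.1445] [0.0007 0.0015 0.0004] 22.125 [-180.     0.   -20.2] 0.035417268148486336
tool delta [ 0.001  -0.0016  0.106 ]
```

Call:
servo_tool(targets=[[0,0.001,-0.001,0.02,0],[0,0.001,-0.001,0.06,0],[0,0.001,-0.001,0.095,0],[0,0.001,-0.001,0.103,0],[0,0.001,-0.001,0.103,0]])

```text
time_s: 22.75
tool_pos: [0.518, -0.1997, 0.0413]
tool_rot: [-180.0, 0.0, -19.9]
force: [0.1, -0.1, -0.1]
grip_width: 0.0351
```

```bash
python3 g.py .5165 -.2032 .0385;  python3 v.py p3 .018
```

```text
[ 0.5188 -0.2012  0.0428] [0.0001 0.0001 0.    ] 22.95 [180.   -0.2 -20. ] 0.03518880736711948
tool delta [-0.0015  0.0027  0.0043]
23.1 [ 0.5183 -0.2014  0.0424] [0.0002 0.     0.0002] [-0.  -0.2 -0.9] 0.0354
```

View pics/p3.png

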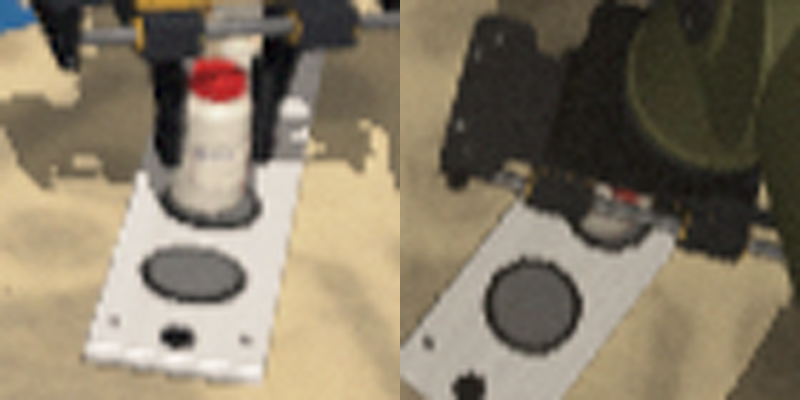

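Call:
servo_tool(targets=[[0,-0.001,0.002,0.002,0],[0,-0.001,0.002,0.004,0],[0,-0.001,0.002,0.004,0],[65,-0.001,0.002,0.004,0],[90,-0.001,0.002,0.004,0]])

```text
time_s: 23.82
tool_pos: [0.5158, -0.2026, 0.0371]
tool_rot: [-180.0, 0.0, -20.1]
force: [-0.2, -0.1, 0.5]
grip_width: 0.0481
```

Call:
servo_tool(targets=[[90,0,0,0,0],[90,0,0,0,0],[90,0,0,-0.05,0],[90,0,0,-0.1,0],[90,-0.01,-0.04,-0.12,0]])

```text
time_s: 24.45
tool_pos: [0.5215, -0.1652, 0.1602]
tool_rot: [179.9, -0.3, -20.4]
force: [0.1, -0.5, -1.0]
grip_width: 0.0781
```

Call:
servo_tool(targets=[[100,-0.03,-0.06,0,0],[100,-0.06,-0.11,0,0],[100,-0.08,-0.16,0,0],[100,-0.1,-0.21,0,0],[100,-0.12,-0.26,0,0]])

```text
time_s: 25.08
tool_pos: [0.4965, 0.1252, 0.1575]
tool_rot: [180.0, -0.1, -20.1]
force: [1.3, 0.1, -0.4]
grip_width: 0.0869
```

```bash
python3 pl.py q4; python3 g.py .4533 .1987 .012
```

```text
25.075 [0.4965 0.1252 0.1575]
[0.4967 0.1229 0.1571] [0.0001 0.0005 0.    ] 25.375 [179.9   0.  -20.1] 0.08710655758597555
tool delta [-0.0668 -0.0562  0.1451]
```

View pics/q4.png

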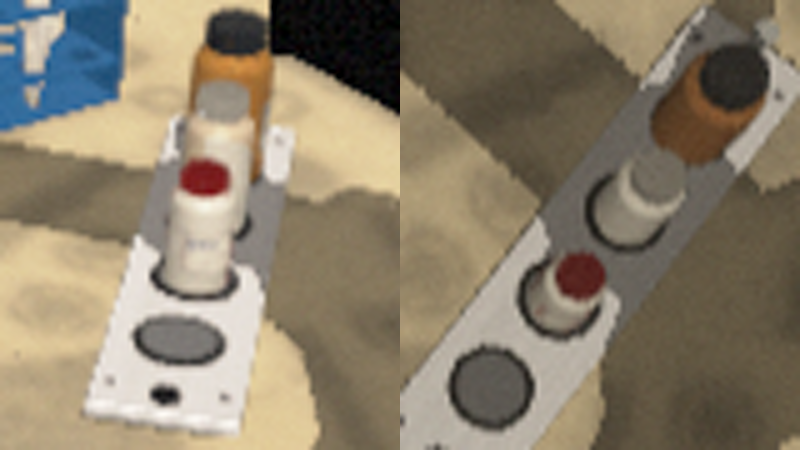

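Bottle_70 is on the third pad, centred. Next is bottle_54.

Call:
servo_tool(targets=[[100,-0.034,-0.028,0,0],[100,-0.067,-0.056,0,0],[100,-0.067,-0.056,0.03,0],[100,-0.067,-0.056,0.08,0],[100,-0.067,-0.056,0.08,0]])

```text
time_s: 26.0
tool_pos: [0.4504, 0.1966, 0.0743]
tool_rot: [179.8, 0.4, -20.2]
force: [0.1, -0.5, 1.1]
grip_width: 0.0869
```

```bash
python3 g.py .4533 .1987 .009
python3 - <<'E'
from h import *
d=imaging.read_camera('scene')['frame'];cv2.imwrite('pics/g4.png',cv2.resize(d[150:270,130:290],None,fx=4,fy=4,interpolation=cv2.INTER_CUBIC))
E
```

```text
[0.4544 0.1993 0.079 ] [0.0002 0.0001 0.0002] 26.2 [-179.9   -0.2  -20.1] 0.08713517685581623
tool delta [-0.0009  0.001   0.07  ]
```

View pics/g4.png

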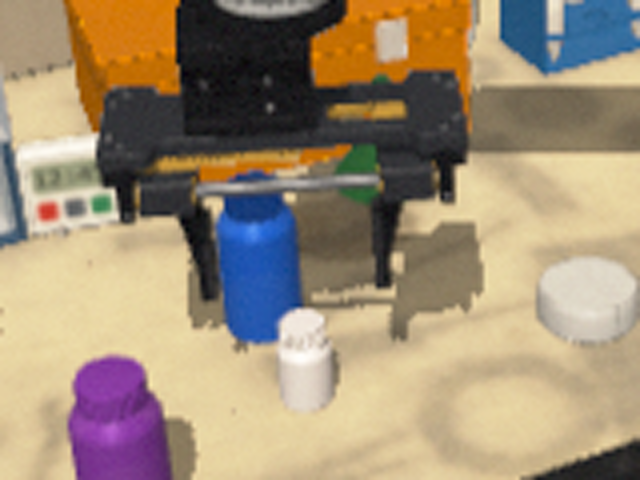

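Call:
servo_tool(targets=[[100,-0.001,0.001,0.02,0],[100,-0.001,0.001,0.045,0],[100,-0.001,0.001,0.066,0],[100,-0.001,0.001,0.069,0],[0,-0.001,0.001,0.069,0]])

```text
time_s: 26.88
tool_pos: [0.4516, 0.199, 0.0084]
tool_rot: [180.0, -0.0, -20.0]
force: [-0.1, 0.9, -0.4]
grip_width: 0.0824
```

Call:
servo_tool(targets=[[0,0,0,0,0],[0,0,0,0,0],[0,0,0,0,0],[0,0,0,0,0],[0,0,0,0,0]])

```text
time_s: 27.5
tool_pos: [0.4516, 0.1987, 0.0083]
tool_rot: [180.0, -0.0, -20.1]
force: [-0.1, 0.2, -0.3]
grip_width: 0.0352
```

Call:
servo_tool(targets=[[0,0,0,0,0],[0,0,0,0,0]])

```text
time_s: 27.75
tool_pos: [0.4517, 0.1987, 0.0083]
tool_rot: [180.0, -0.0, -20.1]
force: [-0.3, 0.1, 0.1]
grip_width: 0.0313
```

Call:
servo_tool(targets=[[0,0,0,0,0],[0,0,0,-0.03,0],[0,0,0,-0.08,0],[0,0,0,-0.11,0],[0,0.015,0.04,-0.12,0]])

```text
time_s: 28.38
tool_pos: [0.4529, 0.1595, 0.1306]
tool_rot: [-179.8, -0.2, -19.7]
force: [1.1, -2.2, -0.9]
grip_width: 0.0311
```

Call:
servo_tool(targets=[[0,0.02,0.05,0,0],[0,0.04,0.1,0,0],[0,0.063,0.155,0,0],[0,0.085,0.21,0,0],[0,0.105,0.255,0,0]])

```text
time_s: 29.0
tool_pos: [0.4628, -0.1221, 0.1283]
tool_rot: [179.9, -0.0, -20.1]
force: [0.4, 0.8, -0.3]
grip_width: 0.0313
```

Call:
servo_tool(targets=[[0,0.015,0.03,0,0],[0,0.0155,0.034,0,0],[0,0.0155,0.034,0,0]])

```text
time_s: 29.38
tool_pos: [0.4659, -0.156, 0.128]
tool_rot: [-180.0, 0.0, -20.0]
force: [0.9, 0.8, -1.0]
grip_width: 0.0314
```

```bash
python3 g.py .4667 -.1568 .0228
```

```text
[ 0.4662 -0.1553  0.1283] [0.     0.0001 0.    ] 29.575 [180.   -0.  -19.9] 0.03144764864265389
tool delta [0.0009 0.0013 0.1055]
```

Call:
servo_tool(targets=[[0,0.001,0.001,0.02,0],[0,0.001,0.001,0.06,0],[0,0.001,0.001,0.095,0],[0,0.001,0.001,0.102,0],[0,0.001,0.001,0.102,0]])

```text
time_s: 30.2
tool_pos: [0.4671, -0.1576, 0.0268]
tool_rot: [-180.0, -0.0, -20.0]
force: [1.0, -1.4, -0.4]
grip_width: 0.0313
```

```bash
python3 g.py .4667 -.1568 .0228;  python3 v.py p4 .016
```

```text
[ 0.468  -0.1585  0.0278] [0.0001 0.     0.0001] 30.4 [180.   -0.2 -20.1] 0.03136473728818077
tool delta [-0.0017 -0.0011  0.005 ]
30.55 [ 0.4675 -0.1584  0.0273] [0.0002 0.     0.0002] [-0.5 -0.4 -0.6] 0.0315
```

View pics/p4.png

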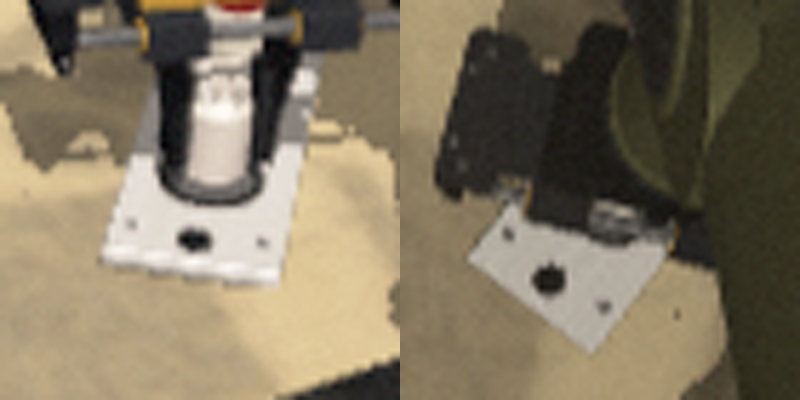

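Call:
servo_tool(targets=[[0,-0.002,-0.002,0.002,0],[0,-0.002,-0.002,0.0045,0],[0,-0.002,-0.002,0.0045,0],[0,-0.002,-0.002,0.0045,0]])

```text
time_s: 31.15
tool_pos: [0.4654, -0.1551, 0.0222]
tool_rot: [180.0, 0.0, -20.0]
force: [-2.6, 2.0, 6.7]
grip_width: 0.0314
```

```bash
python3 v.py p5 .016
```

```text
31.3 [ 0.4654 -0.1551  0.0222] [0. 0. 0.] [-2.6  2.2  7.4] 0.0316
```

View pics/p5.png

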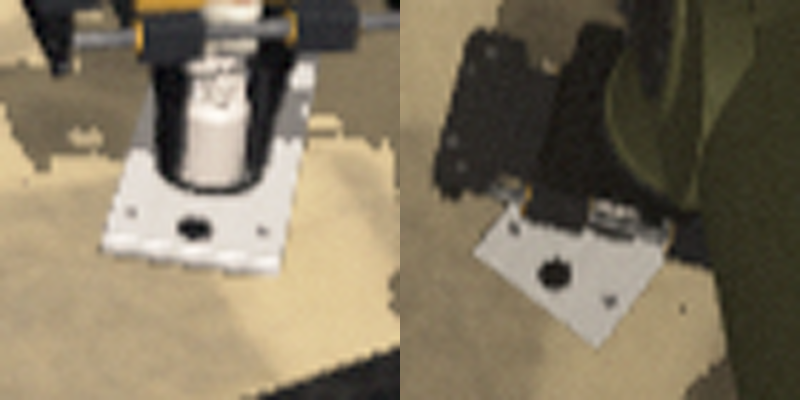

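Call:
servo_tool(targets=[[0,0,-0.001,-0.001,0],[0,0,-0.001,-0.001,0],[60,0,-0.001,-0.001,0],[90,0,-0.001,-0.001,0],[90,0,-0.001,-0.001,0]])

```text
time_s: 32.02
tool_pos: [0.4659, -0.1546, 0.0227]
tool_rot: [180.0, 0.0, -20.1]
force: [0.2, 0.4, 0.4]
grip_width: 0.0536
```

Call:
servo_tool(targets=[[90,0,0,0,0],[90,0,0,0,0],[90,0,0,-0.05,0],[90,0,0,-0.1,0],[90,-0.01,-0.04,-0.14,0]])

```text
time_s: 32.65
tool_pos: [0.4704, -0.1162, 0.1648]
tool_rot: [180.0, -0.1, -20.4]
force: [0.8, -0.2, -0.5]
grip_width: 0.078
```

Call:
servo_tool(targets=[[100,0.0,-0.06,0,0],[100,0.0,-0.11,0,0],[100,0.0,-0.16,0,0],[100,0.0,-0.2,0,0],[100,0.0,-0.2,0,0]])

```text
time_s: 33.28
tool_pos: [0.5388, 0.0787, 0.163]
tool_rot: [-179.9, 0.0, -19.7]
force: [-0.2, 0.4, -0.2]
grip_width: 0.0871
```

```bash
python3 - <<'E'
from h import *
o=monitor.get_obs();print(o['time_s'],o['tool_pos'].round(3))
for n,(x,y) in(('scene',(333,180)),('top',(335,177))):
    d=imaging.read_camera(n);cv2.imwrite(f'pics/f{n}.png',cv2.resize(d['frame'][y-42:y+42,x-50:x+50],None,fx=7,fy=7,interpolation=cv2.INTER_CUBIC))
    P=cloud(d).reshape(-1,3);P=P[~np.isnan(P[:,0])]
    for c,r,h in(((.6175,-.2967),.024,.08),((.5677,-.2503),.02,.062),((.518,-.204),.018,.05),((.4682,-.1575),.016,.034)):
        print(n,c,fit(P,np.array(c),r,.022,h+.014))
E
```

```text
33.275 [0.539 0.079 0.163]
scene (0.6175, -0.2967) (array([ 0.6171, -0.2979]), 142, 2.69)
scene (0.5677, -0.2503) (array([ 0.567 , -0.2519]), 104, 1.52)
scene (0.518, -0.204) (array([ 0.5168, -0.205 ]), 116, 1.53)
scene (0.4682, -0.1575) (array([ 0.467 , -0.1559]), 102, 1.47)
top (0.6175, -0.2967) (array([ 0.6168, -0.2962]), 207, 1.79)
top (0.5677, -0.2503) (array([ 0.5669, -0.2506]), 90, 0.64)
top (0.518, -0.204) (array([ 0.5164, -0.2034]), 57, 0.5)
top (0.4682, -0.1575) (array([ 0.4667, -0.155 ]), 26, 0.6)
```

View pics/fscene.png

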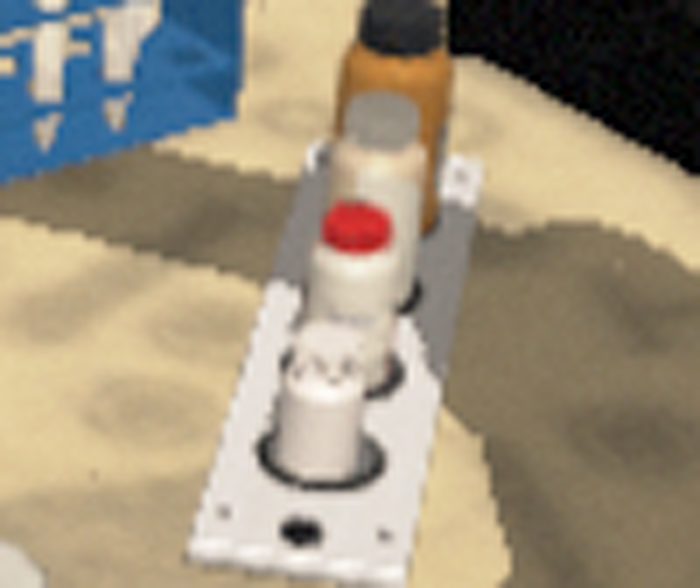

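View pics/ftop.png

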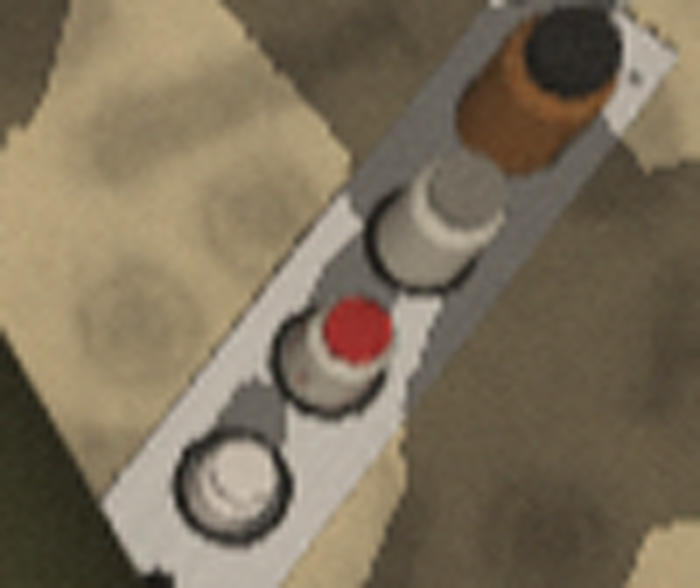

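```bash
python3 - <<'E'
import cv2,numpy as np
a=cv2.imread('pics/ftop.png');b=cv2.imread('pics/fscene.png')
A=cv2.resize(a[400:580,140:340],(400,360));B=cv2.resize(b[310:500,230:430],(400,360))
C=cv2.resize(a[280:460,240:440],(400,360))
cv2.imwrite('pics/z.png',cv2.convertScaleAbs(np.hstack([A,B]),alpha=.8))
E
```

```text
(no output)
```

View pics/z.png

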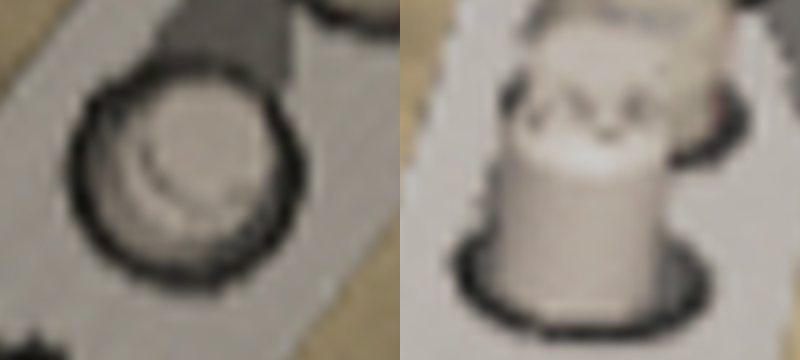

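```bash
python3 - <<'E'
from h import *
from cell import pinpoint
d=imaging.read_camera('scene');cv2.imwrite('pics/end.png',d['frame']);print(pinpoint('scene','funnel'))
E
```

```text
[{'at': [224.1, 195.2], 'confidence': 0.55}]
```

View pics/end.png

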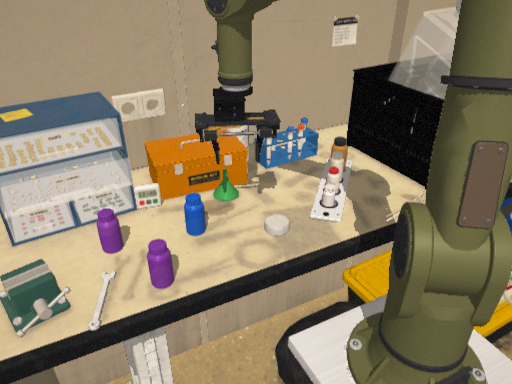

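```bash
python3 - <<'E'
from cell import ticket,monitor
print(monitor.get_obs()['time_s']);print(ticket.sign_off())
E
```

```text
33.475
the job is handed in; nothing more can be done
None
```

All four bottles are on the pads in order of height: the tallest (amber) next to the post, then the 85 mm and 70 mm bottles, then the 54 mm one on the farthest pad. I handed the job in at about 33.5 s. The arm was clear of everything by then.

- **Upright and undisturbed:** The last pictures show all four standing upright. The funnel and the blue and purple bottles are where they were. The funnel network's last report was about 3–4 px off its first one, at lower confidence, but in the picture the funnel has not shifted.
- **Centring:** The 100, 85 and 70 mm bottles come out within about 1–2 mm of their pad centres when both cameras are averaged. The 54 mm bottle is about 2 mm off, so I left it.
- **Disagreement between cameras:** The two cameras differ by about 5 mm on where the pads are, so I used values between the two. By the top camera alone, the first three bottles are about 2.5–3.5 mm off and the 54 mm one up to about 5 mm. By the scene camera alone, the offsets are about 2–4.5 mm.

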